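Show which clamp knob to tighten on the herb lamp

ROBOT

A 6-joint arm with a two-finger parallel gripper is mounted at the origin on the work surface. World frame = base frame: x ahead of the robot, y to its left, z up, the work surface at z = 0. Lengths are in m, angles in rad, forces in N, time in s.
With the tool pointing down it reaches from about 0.325 to 1 m from the base axis. Payload 5.1 kg.
Tool frame: the origin (TCP) lies between the finger pads, 19 mm behind the fingertips; this is the grasp point; z points along the fingers, y is the line along which they close (so a half turn about z gives the same grasp; the last joint's range is limited). The gripper opens to 85 mm and grips with 20 to 120 N. Pads are 22 mm wide; open, the fingers measure 114 mm over their backs; the gripper's body (76 mm by 85 mm) begins 54 mm behind the grasp point. The pads swing forward as they close: fully open they stand 13 mm farther back than shut.
Start: joints at [1.087, 0.124, 1.65, -0, 1.367, -0.083], TCP at [0.254, 0.598, 0.25] pointing down, gripper open.
Joint ranges: [-2.61, 2.61], [-1.02, 2.33], [0.03, 2.71], [-1.35, 4.49], [0.32, 2.68], [-2.91, 2.91]. Speed limits (rad/s): [2.57, 2.57, 3.14, 3.14, 3.14, 3.14].

INTERFACE

Orientations are given as a unit quaternion [x, y, z, w].
In Python, from station import ctrl, capture gives the robot as it stands.
- The arm moves only by the tool servo_tool, never from a script. Its argument "steps" is one flat list of numbers, 7 for each row, row after row: the shift along the tool's x, y, z in mm, then the turn, a rotation vector about the tool's x, y, z in rad, then the closure, from -1 (fully open) to 1 (shut). A call has 1 to 5 rows; each row shifts and turns the commanded pose from where the row before left it, along the tool's axes as they then stand; what a row does not reach is not made up. A row lasts 1/10 s, in which the tool goes at most 50 mm and 8.59 degrees, less where a joint would pass 70% of its speed; a pose out of reach is approached as far as the arm can. A call is refused whole if a number of a shift passes 50 or a number of a turn 0.15, either way. A call with a gripper value outside its range is refused whole. The fingers move at their own pace and stop on an object; "force" is the grip in N (left out, the last holds). Time passes only in rows, so rows that do not move let the fingers close. It gives the time, the measured TCP pose, the force, the opening and the grip force at its end, in the units of the state.
- ctrl.get_state(): the state, without advancing time (a new reading comes with each control period).
- capture(name): name is "scene" or "top" or "wrist"; returns a dict with "image" (480x640x3 uint8, red, green, blue), "fx", "fy", "cx", "cy" (pixels), "dist_coeffs" ([k1, k2, p1, p2, k3] as OpenCV has them; the pictures are not rectified), "R" (3x3) and "t" (3): a world point X has camera coordinates R X + t. Camera axes: x right, y down, z forward; pixel columns grow to the right and rows downward; lengths in m; the calibration is good to about 2 mm. A picture is of the moment at which its call begins. There is no depth.
- ctrl.close_job(): hands the job in; it is judged then, once.
The state is a dict: "clock": time; "qpos": joint angles; "qvel": joint speeds; "tau": joint torques, N m; "position": TCP position; "tool_rot": TCP orientation; "contact_force": force on the tool from outside, world axes, zero at the start; "moment": the same for the moment, N m; "grip_width": opening from 0.0 (shut) to 1.0 (fully open); "grasp_force": force on a finger pad.
Only numpy, scipy, OpenCV 4.12 (cv2) and the standard library are available. Lean on these libraries where they do the work, as an engineer would, in place of code of your own. Each camera call takes 0.05 s, during which the arm holds its last target. There are 200 camera calls.

TASK

The trowel has been left lying at the herb lamp's clamp knob, where a helper needs room for a hand to tighten it. Push the trowel along the tiles with the fingers, never pinching or lifting it, until all of it lies flat at least a hand's breadth (8 cm) from the clamp knob; then show the helper which knob is meant: point down at the clamp knob with the fingertips two or three centimetres above it, stay there for two seconds, and draw well back. The robot must not touch the lamp or the trough with its herb pots, and everything else stays where it is.

Things in the scene. Friction and masses are not known exactly. Their poses are not given: they have to be found in the camera images.
- trowel: small green plastic trowel, loose, flat on the tiles, about 75 g (mass and friction vary), 250 mm long. Origin: mid-length, on the underside; x from handle to blade tip, z up. Round handle 24 mm thick, x = -125 to +5 mm, axis 12 mm above the tiles; dished pointed blade, x = +12 to +125, 66 mm wide, 16 mm high at its edges. Balance point within 10 mm of x = -5 mm
- trowel_handle_end (a point): butt of the trowel's handle, on its axis; at the start under the clamp knob or within about 5 cm of it, the blade pointing away from the trough. The tiles on the robot's side (-x) of the trowel are free for 15 cm or more
- trowel_blade_tip (a point): the point of the trowel's blade
- clamp_knob (a point): centre of the lamp's clamp knob: black six-lobed star knob, 38 mm across, 20 mm long, its axis level and square to the trough's board, at the outer end of the clamp screw, 68 mm out from the board, 60 mm above the tiles (its top 79 mm). Axes as the lamp's, z up. It does not move
- swivel_knob (a point): centre of another, smaller black knob (24 mm across, plain round), on the swivel at the top of the lamp's stem, about 395 mm above the tiles: not the one meant
- lamp: aluminium clamp lamp, fixed, its clamp astride the trough's board. Origin: mid-thickness on the board's top edge, 95 mm up; y out over the open ledge, x along the board, z up. Clamp 34 mm wide, y = -23 to +56 mm, 9 mm above the board; knob y = 66 to 86; stem from y = -12 leaning back to y = -50, 300 mm up; shade 156 mm across, over the trough at y < 0
- trough: wooden herb trough, fixed, 460 x 170 x 95 mm high, boards 15 mm thick. Origin: centre of its underside; x along its length, y towards the open ledge on the clamp's side, z up. Two glazed blue herb pots, 122 mm across, stand firmly in it at x = -140 mm (sage: long narrow leaves) and +140 mm (mint: short broad leaves), the plants reaching 240 mm above the tiles
- seed_tray: black plastic seed tray, 240 x 180 x 50 mm high, loose. Origin: centre of its underside
- dome: glass dome on a round wooden base 170 mm across, 206 mm high in all, loose. Origin: centre of its underside
- tamper: turned hardwood tamper standing on its foot, 54 mm across, 110 mm high, loose, some 9 cm or more beyond (+x of) the trowel's handle. Origin: centre of its underside
- pot_stack: stack of terracotta pots, 106 mm across, 134 mm high, loose. Origin: centre of its underside

How it is judged:
By the outcome, as a careful person would: the job done as asked, in the order asked, and still so for the second after the job is handed in, with the robot touching nothing.
It also fails if it takes over 48 s, if anything falls off the work surface, if the arm or the gripper's body presses on something with over 40 N, if the wrist force passes 120 N, or if a joint passes its speed limit or range.

## Working session

There is one attempt and no reset: what is moved stays moved. The work goes in short steps, Python scripts to look and compute and a tool call to move; the robot and the scene stay as the last step left them, time stands still between calls to the robot, and variables do not carry over. Pictures are saved under pics/ and viewed, at most 10 in all, crops included, and the job is handed in when it is done.

Besides the shell and the picture viewer there is one more tool, called after "Request:" as name(argument=value, ...) on one line, values as JSON. servo_tool: Moves the arm, as the interface text tells. Its arguments: {"type":"object","properties":{"steps":{"type":"array","items":{"type":"number"}},"force":{"type":"number"}},"required":["steps"]}

```bash
mkdir -p pics
cat > h.py <<'E'
import numpy as np,cv2
from station import ctrl,capture
def cam(n,f=None):
    c=capture(n)
    if f: cv2.imwrite('pics/'+f,c['image'][:,:,::-1])
    c['K']=np.array([[c['fx'],0,c['cx']],[0,c['fy'],c['cy']],[0,0,1]]);c['d']=np.array(c['dist_coeffs'],float)
    c['R']=np.array(c['R']);c['t']=np.array(c['t']);return c
def ray(c,uv):
    p=cv2.undistortPoints(np.array(uv,float).reshape(-1,1,2),c['K'],c['d']).reshape(-1,2)
    d=np.c_[p,np.ones(len(p))]@c['R']; return -c['R'].T@c['t'],d
def plane(c,uv,z):
    o,d=ray(c,uv); return o+d*((z-o[2])/d[:,2:3])
def tri(c1,u1,c2,u2):
    o1,d1=ray(c1,[u1]);o2,d2=ray(c2,[u2]);d1=d1[0];d2=d2[0]
    s=np.linalg.lstsq(np.c_[d1,-d2],o2-o1,rcond=None)[0];a=o1+d1*s[0];b=o2+d2*s[1]
    return (a+b)/2,np.linalg.norm(a-b)
def proj(c,X): return cv2.projectPoints(np.array(X,float).reshape(-1,1,3),cv2.Rodrigues(c['R'])[0],c['t'],c['K'],c['d'])[0].reshape(-1,2)
E
python3 - <<'E'
from h import *
for n in('top','scene','wrist'):
    c=cam(n,n+'0.png');print(n,-c['R'].T@c['t'],c['R'][2])
s=ctrl.get_state();print(s)
E
```

```text
top [ 0.4963178  -0.0281152   1.37388822] [ 0.06077261 -0.02418412 -0.99785862]
scene [ 1.05130151 -0.67217947  1.23844203] [-0.37147756  0.48976147 -0.78875733]
wrist [0.18772539 0.62500305 0.37235175] [ 0.25776795 -0.11150703 -0.95975094]
{'clock': 0.15, 'qpos': array([ 1.08743855e+00,  1.24365655e-01,  1.65136017e+00, -9.76889325e-06,
        1.36750727e+00, -8.26241902e-02]), 'qvel': array([-0.0013091 , -0.00123399, -0.00596309, -0.00138966,  0.00180325,
       -0.0015948 ]), 'tau': array([ 8.22400798e-04, -4.24223936e+01, -3.66014457e+01,  5.42148700e-05,
        4.72781598e-03, -8.56091646e-06]), 'position': array([0.25339688, 0.59808969, 0.24902876]), 'tool_rot': array([ 1.99027763e-01,  9.79993509e-01, -7.88930549e-04, -2.24436210e-04]), 'contact_force': array([ 0.20712683,  0.42163167, -0.92661859]), 'moment': array([ 0.03364776, -0.03115498, -0.00044507]), 'grasp_force': 0.0, 'grip_width': 0.9974471962051381}
```

View pics/top0.png

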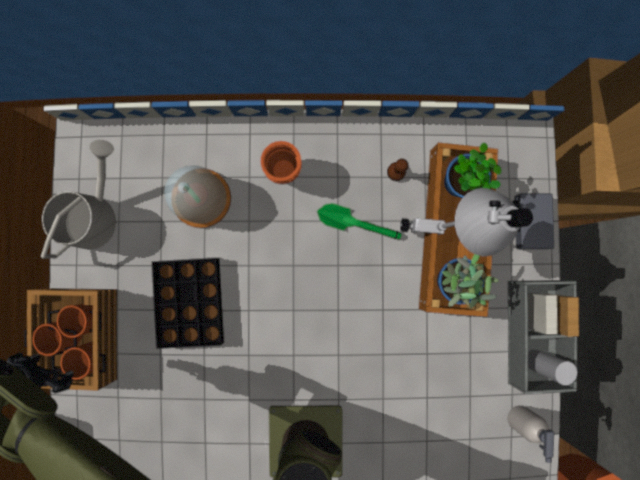

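View pics/scene0.png

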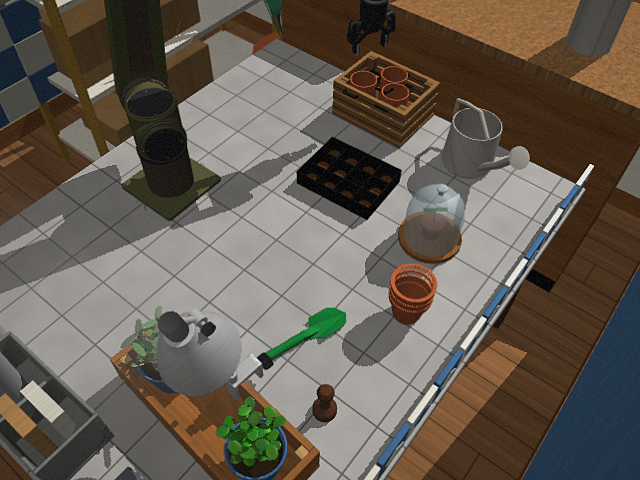

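The top view has the trowel running from its tip at (320,212) to its butt at (400,235), with the clamp knob at about (407,226). The tamper is at (397,170), the pots at (281,162) and the tray at (188,303). The scene view has the knob near (265,361). Next I'll measure.

```bash
cat > meas.py <<'E'
from h import *
def trowel(c):
    h=cv2.cvtColor(c['image'],cv2.COLOR_RGB2HSV)
    m=cv2.inRange(h,(50,120,40),(85,255,255))
    n,l,s,ce=cv2.connectedComponentsWithStats(m)
    return l,s,ce
E
python3 - <<'E'
from meas import *
t=cam('top');s=cam('scene')
for c,roi in((t,(310,195,410,245)),(s,(255,300,355,370))):
    h=cv2.cvtColor(c['image'],cv2.COLOR_RGB2HSV)
    m=cv2.inRange(h,(50,120,40),(85,255,255));z=np.zeros_like(m);x0,y0,x1,y1=roi;z[y0:y1,x0:x1]=m[y0:y1,x0:x1]
    ys,xs=np.nonzero(z);P=plane(c,np.c_[xs,ys],0.012)[:,:2]
    mu=P.mean(0);u=np.linalg.svd(P-mu,full_matrices=False)[2][0]
    q=(P-mu)@u;print(len(P),mu,u,P[q.argmin()],P[q.argmax()],np.ptp(q))
    v=np.array([-u[1],u[0]])
    for a in np.arange(q.min(),q.max(),.02):
        k=(q>=a)&(q<a+.02)
        if k.any(): print(np.round(P[k].mean(0),3),round(np.ptp((P[k]-mu)@v),3))
# trough corners top / top image orange-ish rim
def up(c,r,f,k=8):
    x0,y0,x1,y1=r;cv2.imwrite(f,cv2.resize(c['image'][y0:y1,x0:x1,::-1],None,fx=k,fy=k,interpolation=cv2.INTER_CUBIC))
up(t,(380,190,460,250),'pics/tk.png');up(s,(220,335,300,395),'pics/sk.png')
a=cv2.imread('pics/tk.png');b=cv2.imread('pics/sk.png')
cv2.imwrite('pics/k.png',cv2.resize(np.vstack([a,b]),None,fx=.6,fy=.6))
g=lambda z,uv:print(z,np.round(plane(t,uv,z),3).tolist())
g(.095,[[437,145],[498,146],[420,312],[487,316]])
g(0,[[400,178],[281,180]])
E
```

```text
964 [ 0.62443631 -0.12581354] [0.29827143 0.95448109] [ 0.57616714 -0.27109584] [ 0.65280381 -0.03956467] 0.24385064802870499
[ 0.582 -0.262] 0.017
[ 0.588 -0.243] 0.017
[ 0.594 -0.224] 0.018
[ 0.599 -0.205] 0.016
[ 0.606 -0.186] 0.017
[ 0.612 -0.168] 0.019
[ 0.617 -0.147] 0.019
[ 0.623 -0.127] 0.05
[ 0.63 -0.11] 0.062
[ 0.636 -0.091] 0.062
[ 0.642 -0.072] 0.062
[ 0.646 -0.054] 0.053
[ 0.65  -0.041] 0.012
1258 [ 0.62227792 -0.12405294] [-0.30331529 -0.95289025] [ 0.65307303 -0.04199728] [ 0.58386997 -0.24514034] 0.21456338962601867
[ 0.646 -0.053] 0.05
[ 0.639 -0.069] 0.066
[ 0.633 -0.088] 0.066
[ 0.627 -0.107] 0.067
[ 0.624 -0.126] 0.061
[ 0.616 -0.145] 0.03
[ 0.609 -0.165] 0.022
[ 0.603 -0.183] 0.022
[ 0.597 -0.203] 0.022
[ 0.591 -0.222] 0.023
[ 0.586 -0.238] 0.023
0.095 [[0.821, -0.362, 0.095], [0.822, -0.534, 0.095], [0.372, -0.308, 0.095], [0.359, -0.491, 0.095]]
0 [[0.747, -0.276, 0.0], [0.74, 0.066, 0.0]]
```

View pics/k.png

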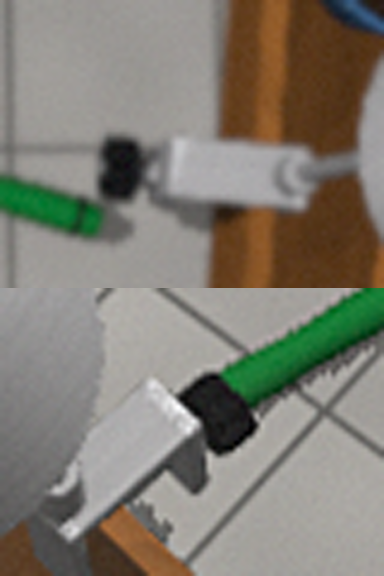

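Knob centre is at about (405,224.8) in the top view and (265,361) in the scene view. The handle butt is at about (401,236) in the top view, beside and below the knob.

Run:
```python
from meas import *
t=cam('top');s=cam('scene')
print(tri(t,(405.0,224.8),s,(265.2,360.8)))
print(plane(t,[[405,224.8],[401,236]],.06),plane(s,[[265.2,360.8]],.06),plane(t,[[401,236],[395,236]],.012))
print(plane(t,[[406,170],[391,170],[397,162],[280,180]],.0))
h=cv2.cvtColor(t['image'],cv2.COLOR_RGB2HSV)
m=((h[...,2]<60)).astype(np.uint8);ys,xs=np.nonzero(m[212:240,398:412]);print(xs.mean()+398,ys.mean()+212,np.ptp(xs),np.ptp(ys))
```

```text
(array([ 0.60649896, -0.27591814,  0.06402671]), np.float64(0.00029011841020685776))
[[ 0.60672931 -0.27677747  0.06      ]
 [ 0.57607991 -0.26532206  0.06      ]] [[ 0.60508641 -0.27446664  0.06      ]] [[ 0.57899385 -0.27398789  0.012     ]
 [ 0.57902488 -0.25686465  0.012     ]]
[[ 0.77048711 -0.29370825  0.        ]
 [ 0.77018363 -0.25003457  0.        ]
 [ 0.79375241 -0.26789577  0.        ]
 [ 0.7405031   0.06865434  0.        ]]
404.8192771084337 224.73493975903614 8 11
```

Request:
servo_tool(steps=[0,0,0,0,0,-0.098,0,-30,-32,0,0,0,0,0,-30,-32,0,0,0,0,0,-30,-32,0,0,0,0,0,-30,-32,0,0,0,0,0], force=20)

```text
clock: 0.85
position: [0.3303, 0.4391, 0.25]
tool_rot: [0.15, 0.989, 0.0, 0.0]
contact_force: [0.7, -0.0, 0.2]
grip_width: 0.502
grasp_force: 0.0
```

Request:
servo_tool(steps=[-30,-32,0,0,0,0,0,-30,-32,0,0,0,0,0,-30,-32,0,0,0,0,0,-30,-32,0,0,0,0,0,-30,-32,0,0,0,0,0])

```text
clock: 1.35
position: [0.4259, 0.2414, 0.2503]
tool_rot: [0.151, 0.989, 0.0, 0.0]
contact_force: [0.0, 0.1, -0.2]
grip_width: 0.502
grasp_force: 0.0
```

Request:
servo_tool(steps=[-30,-32,0,0,0,0,0,-30,-32,0,0,0,0,0,-30,-32,0,0,0,0,0,-30,-32,0,0,0,0,0,-30,-32,0,0,0,0,0])

```text
clock: 1.85
position: [0.5214, 0.0438, 0.2503]
tool_rot: [0.151, 0.989, 0.0, 0.0]
contact_force: [0.2, 0.4, -1.2]
grip_width: 0.503
grasp_force: 0.0
```

Request:
servo_tool(steps=[-30,-32,0,0,0,0,0,-30,-32,0,0,0,0,0,-30,-32,0,0,0,0,0,-30,-32,0,0,0,0,0,0,0,0,0,0,0,0])

```text
clock: 2.35
position: [0.5986, -0.1167, 0.2497]
tool_rot: [0.153, 0.988, -0.001, 0.0]
contact_force: [-0.1, 0.9, -0.0]
grip_width: 0.502
grasp_force: 0.0
```

Run:
```python
from meas import *
from scipy.spatial.transform import Rotation as Ro
s=ctrl.get_state();R=Ro.from_quat(s['tool_rot']).as_matrix();p=s['position']
print(s['clock'],p,R.round(3),s['grip_width'],R.T@(np.array([.644,-.196,.035])-p))
```

```text
2.35 [ 0.5985577  -0.11670961  0.24968393] [[-0.953  0.303  0.   ]
 [ 0.303  0.953 -0.001]
 [-0.001 -0.001 -1.   ]] 0.5018653630609179 [-0.0671851  -0.06155297  0.21479886]
```

Request:
servo_tool(steps=[-25,-22,0,0,0,0,0,-25,-22,0,0,0,0,0,-17,-17,10,0,0,0,0,0,0,40,0,0,0,0,0,0,40,0,0,0,0])

```text
clock: 2.85
position: [0.6442, -0.1913, 0.1606]
tool_rot: [0.151, 0.988, -0.0, 0.002]
contact_force: [0.4, 0.9, -0.5]
grip_width: 0.502
grasp_force: 0.0
```

Request:
servo_tool(steps=[0,0,30,0,0,0,0,0,0,20,0,0,0,0,0,0,0,0,0,0,0])

```text
clock: 3.15
position: [0.6404, -0.1891, 0.1055]
tool_rot: [0.151, 0.989, 0.001, -0.004]
contact_force: [-1.2, 0.7, -1.1]
grip_width: 0.498
grasp_force: 0.0
```

Run:
```python
from meas import *
t=cam('top');s=cam('scene');print(ctrl.get_state()['position'])
f=lambda c,r,k:cv2.resize(c['image'][r[1]:r[3],r[0]:r[2],::-1],None,fx=k,fy=k,interpolation=cv2.INTER_CUBIC)
cv2.imwrite('pics/d1.png',np.vstack([f(t,(300,150,460,250),3),f(s,(220,260,380,360),3)]))
```

```text
[ 0.64315234 -0.19018399  0.1103177 ]
```

View pics/d1.png

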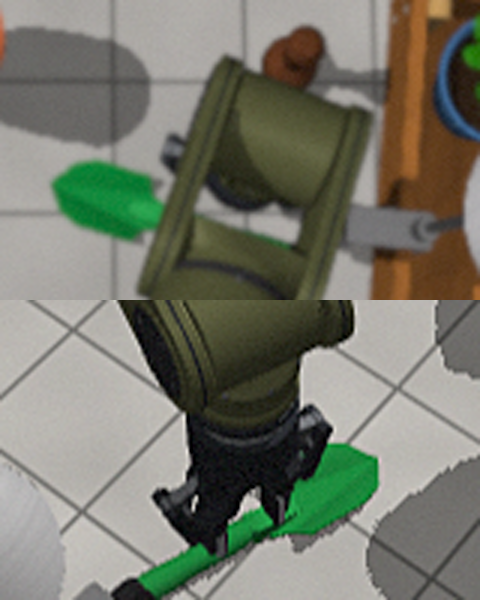

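The tool is on the +x side of the handle, both fingers clear of it and the left one well clear of the knob. I'll go down and push.

Request:
servo_tool(steps=[0,-4,30,0,0,0,0,0,0,25,0,0,0,0,0,0,15,0,0,0,0,0,0,10,0,0,0,0,0,0,0,0,0,0,0])

```text
clock: 3.75
position: [0.6417, -0.1942, 0.0296]
tool_rot: [0.151, 0.989, 0.0, -0.0]
contact_force: [-0.4, 0.9, -0.5]
grip_width: 0.501
grasp_force: 0.0
```

Request:
servo_tool(steps=[0,0,3,0,0,0,0,0,0,0,0,0,0,0,0,0,0,0,0,0,0])

```text
clock: 4.05
position: [0.6426, -0.1946, 0.0281]
tool_rot: [0.151, 0.989, -0.0, 0.001]
contact_force: [-0.5, -0.1, 0.5]
grip_width: 0.504
grasp_force: 0.0
```

Request:
servo_tool(steps=[0,0,4,0,0,0,0,4,0,0,0,0,0,0,4,0,0,0,0,0,0,4,0,0,0,0,0,0,4,0,0,0,0,0,0])

```text
clock: 4.55
position: [0.6262, -0.1894, 0.023]
tool_rot: [0.151, 0.989, 0.0, -0.0]
contact_force: [1.3, -0.6, 1.0]
grip_width: 0.5
grasp_force: 0.5
```

Request:
servo_tool(steps=[4,0,0,0,0,0,0,5,0,0,0,0,0,0,5,0,0,0,0,0,0,5,0,0,0,0,0,0,5,0,0,0,0,0,0])

```text
clock: 5.05
position: [0.6033, -0.1823, 0.0231]
tool_rot: [0.151, 0.989, 0.0, 0.0]
contact_force: [1.3, 0.4, 0.1]
grip_width: 0.499
grasp_force: 0.3
```

Request:
servo_tool(steps=[5,0,0,0,0,0,0,5,0,0,0,0,0,0,5,0,0,0,0,0,0,5,0,0,0,0,0,0,0,0,0,0,0,0,0])

```text
clock: 5.55
position: [0.5838, -0.1762, 0.0229]
tool_rot: [0.151, 0.989, 0.0, -0.0]
contact_force: [-0.7, -0.1, -0.4]
grip_width: 0.503
grasp_force: 0.0
```

Run:
```python
from meas import *
t=cam('top');s=cam('scene');print(ctrl.get_state()['position'])
f=lambda c,r,k:cv2.resize(c['image'][r[1]:r[3],r[0]:r[2],::-1],None,fx=k,fy=k,interpolation=cv2.INTER_CUBIC)
cv2.imwrite('pics/d2.png',np.vstack([f(t,(300,180,460,280),3),f(s,(200,260,360,380),3)])[:600])
```

```text
[ 0.58436308 -0.1764079   0.02297995]
```

View pics/d2.png

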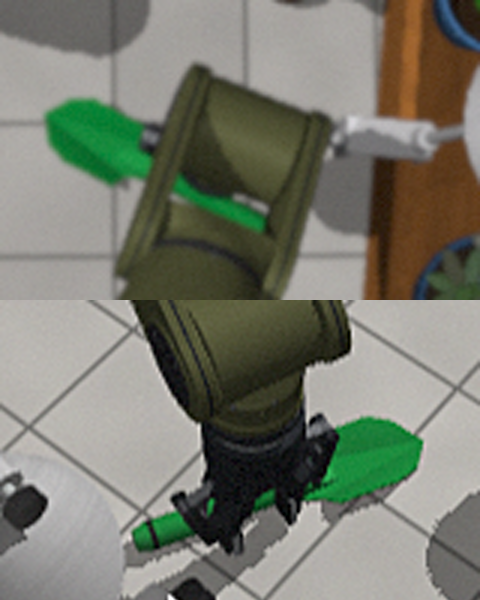

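The trowel is moving with the fingers and stays roughly aligned: its butt has left the knob, and the blade lags slightly. I'll keep pushing.

Request:
servo_tool(steps=[5,0,0,0,0,0,0,5,0,0,0,0,0,0,5,0,0,0,0,0,0,5,0,0,0,0,0,0,5,0,0,0,0,0,0])

```text
clock: 6.15
position: [0.5604, -0.1689, 0.0231]
tool_rot: [0.151, 0.989, -0.0, 0.0]
contact_force: [0.3, 0.2, 0.0]
grip_width: 0.496
grasp_force: 0.4
```

Request:
servo_tool(steps=[5,0,0,0,0,0,0,5,0,0,0,0,0,0,5,0,0,0,0,0,0,5,0,0,0,0,0,0,5,0,0,0,0,0,0])

```text
clock: 6.65
position: [0.5365, -0.1615, 0.0231]
tool_rot: [0.151, 0.989, -0.0, 0.0]
contact_force: [0.9, 0.5, 0.7]
grip_width: 0.502
grasp_force: 0.5
```

Request:
servo_tool(steps=[5,0,0,0,0,0,0,5,0,0,0,0,0,0,5,0,0,0,0,0,0,3,0,0,0,0,0,0,1,0,0,0,0,0,0])

```text
clock: 7.15
position: [0.5184, -0.1558, 0.023]
tool_rot: [0.151, 0.989, -0.0, -0.0]
contact_force: [1.5, -0.4, 0.3]
grip_width: 0.499
grasp_force: 0.4
```

Request:
servo_tool(steps=[0,0,0,0,0,0,0,-10,0,0,0,0,0,0,-15,0,0,0,0,0,0,0,0,-20,0,0,0,0,0,0,-40,0,0,0,0])

```text
clock: 7.65
position: [0.5406, -0.1626, 0.0797]
tool_rot: [0.151, 0.989, 0.001, -0.004]
contact_force: [1.5, -0.2, 1.0]
grip_width: 0.503
grasp_force: 0.0
```

Request:
servo_tool(steps=[0,0,-40,0,0,0,0,0,0,-50,0,0,0,0,0,0,-50,0,0,0,0,40,0,0,0,0,0,1,0,0,0,0,0,0,1])

```text
clock: 8.15
position: [0.5028, -0.1508, 0.2242]
tool_rot: [0.151, 0.989, -0.0, 0.0]
contact_force: [-1.2, -0.2, -1.3]
grip_width: 0.168
grasp_force: 0.0
```

Run:
```python
from meas import *
t=cam('top','top3.png');s=cam('scene');S=ctrl.get_state();print(S['clock'],S['position'])
for c,y0 in((t,195),(s,255)):
    l,st,ce=trowel(c)
    for i in range(1,len(st)):
        if st[i,4]>80 and st[i,0]<425:
            ys,xs=np.nonzero(l==i);P=plane(c,np.c_[xs,ys],.012)[:,:2];mu=P.mean(0);u=np.linalg.svd(P-mu,full_matrices=False)[2][0];q=(P-mu)@u
            d=np.hypot(*(P-[.606,-.276]).T)
            print(st[i],mu,u,P[q.argmin()],P[q.argmax()],d.min())
f=lambda c,r,k:cv2.resize(c['image'][r[1]:r[3],r[0]:r[2],::-1],None,fx=k,fy=k,interpolation=cv2.INTER_CUBIC)
cv2.imwrite('pics/d3.png',np.vstack([f(t,(270,140,530,300),2),f(s,(100,260,360,400),2)]))
```

```text
8.25 [ 0.50424771 -0.15137445  0.22275143]
[309 235  38  29 695] [ 0.54395183 -0.06242901] [-0.52010295 -0.85410357] [ 0.57103443 -0.01413768] [ 0.50345355 -0.11769305] 0.181678285914386
[267   0  14  17 146] [-0.38696643  0.89221178] [ 0.77832426 -0.62786252] [-0.43923658  0.90679577] [-0.33046187  0.84710103] 1.4622984532730043
[ 236  281   90   39 1204] [ 0.52104129 -0.09592418] [0.51473752 0.85734782] [ 0.45720981 -0.21401713] [ 0.57246511 -0.01762562] 0.1538657988655866
[ 217  397   69   69 2392] [ 0.67826189 -0.40062773] [ 0.99165653 -0.12890819] [ 0.61383103 -0.34887977] [ 0.7488415  -0.41391035] 0.06895889286957448
```

View pics/d3.png

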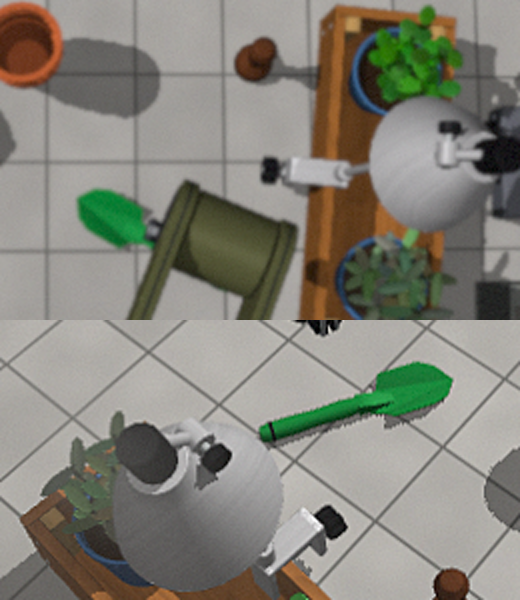

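The trowel lies flat with its butt about 15 cm from the knob, and nothing else has moved. I'll tilt the head away from the lamp for clearance before pointing.

Request:
servo_tool(steps=[0,0,0,0.11,-0.02,0,1,0,0,0,0.106,-0.02,0,1,0,0,0,0,0,0,1,0,0,0,0,0,0,1])

```text
clock: 8.65
position: [0.5049, -0.151, 0.2221]
tool_rot: [0.149, 0.983, -0.109, 0.003]
contact_force: [-0.7, 0.6, 0.5]
grip_width: 0.0
grasp_force: 0.0
```

```bash
cat > go.py <<'E'
from meas import *
import sys
from scipy.spatial.transform import Rotation as Ro
s=ctrl.get_state();R=Ro.from_quat(s['tool_rot']).as_matrix();p=s['position']
print(s['clock'],p,'tip',p+.019*R[:,2],R[:,2].round(3),s['grip_width'],s['qpos'].round(2))
for a in sys.argv[1:]: print(a,(1e3*R.T@(np.array(eval(a))-.019*R[:,2]-p)).round(1))
E
python3 go.py "[.60,-.20,.14]" "[.606,-.273,.105]"
python3 - <<'E'
from meas import *
t=cam('top')
print(plane(t,[[455,222],[455,210]],.25),plane(t,[[455,222]],.35),plane(t,[[418.5,255],[363,231]],.45))
E
```

```text
8.65 [ 0.50488721 -0.15101661  0.22209215] tip [ 0.50437075 -0.15508397  0.20353979] [-0.027 -0.214 -0.976] 0.00033475765751571893 [-0.29 -0.14  1.97 -0.22  1.28 -1.5 ]
[.60,-.20,.14] [-102.1   -0.3   69.1]
[.606,-.273,.105] [-127.9  -59.1  118.7]
[[ 0.59739761 -0.36047577  0.25      ]
 [ 0.62586783 -0.36112316  0.25      ]] [[ 0.58840385 -0.33090338  0.35      ]] [[ 0.51581987 -0.228428    0.45      ]
 [ 0.56211021 -0.12177612  0.45      ]]
```

Request:
servo_tool(steps=[-20,0,14,0,0,0,1,-20,0,14,0,0,0,1,-20,0,14,0,0,0,1,-20,0,14,0,0,0,1,-22,0,13,0,0,0,1])

```text
clock: 9.2
position: [0.6006, -0.1977, 0.1587]
tool_rot: [0.151, 0.983, -0.109, 0.003]
contact_force: [-0.8, 0.9, -0.2]
grip_width: -0.004
grasp_force: 0.0
```

Request:
servo_tool(steps=[-7,-10,8,0,0,0,1,-7,-10,8,0,0,0,1,0,0,0,0,0,0,1])

```text
clock: 9.5
position: [0.6063, -0.2245, 0.1481]
tool_rot: [0.151, 0.982, -0.109, 0.003]
contact_force: [-0.9, -0.6, 1.0]
grip_width: -0.0
grasp_force: 0.0
```

```bash
python3 go.py "[.606,-.273,.105]"
python3 - <<'E'
from meas import *
t=cam('top');s=cam('scene')
f=lambda c,r,k:cv2.resize(c['image'][r[1]:r[3],r[0]:r[2],::-1],None,fx=k,fy=k,interpolation=cv2.INTER_CUBIC)
cv2.imwrite('pics/d4.png',np.vstack([f(t,(330,160,530,260),3),f(s,(130,260,330,360),3)]))
E
```

```text
9.5 [ 0.60633165 -0.22454616  0.14814062] tip [ 0.60580046 -0.22864663  0.12959597] [-0.028 -0.216 -0.976] -8.954217657511447e-05 [-0.35  0.18  1.77 -0.23  1.15 -1.53]
[.606,-.273,.105] [-12.4 -35.9  33.6]
```

View pics/d4.png

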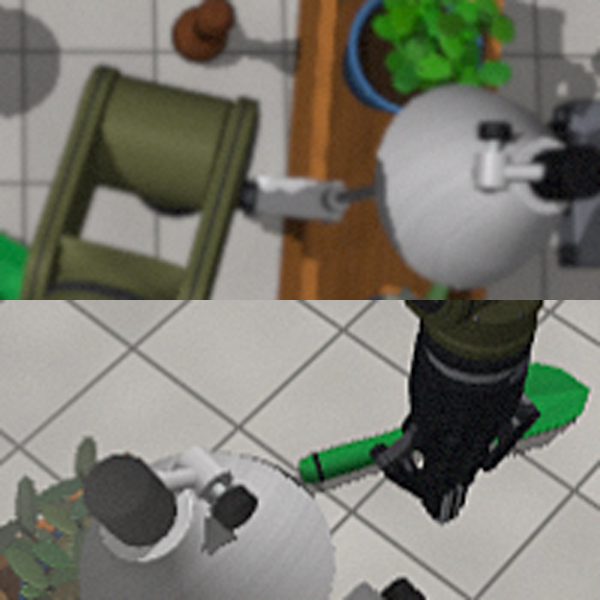

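The gap from the yoke edge (x≈258 in the crop) to the shade (x≈380) is about 80 mm. The remaining 45 mm move leaves about 35 mm, so I'll go on slowly.

Request:
servo_tool(steps=[-3,-9,8,0,0,0,1,-3,-9,8,0,0,0,1,-3,-9,8,0,0,0,1,-3,-9,9,0,0,0,1,0,0,0,0,0,0,1])

```text
clock: 10.1
position: [0.606, -0.268, 0.1232]
tool_rot: [0.151, 0.983, -0.109, 0.002]
contact_force: [0.1, 0.9, 0.5]
grip_width: -0.0
grasp_force: 0.0
```

```bash
python3 go.py "[.606,-.273,.105]"
python3 - <<'E'
from meas import *
t=cam('top');s=cam('scene')
f=lambda c,r,k:cv2.resize(c['image'][r[1]:r[3],r[0]:r[2],::-1],None,fx=k,fy=k,interpolation=cv2.INTER_CUBIC)
cv2.imwrite('pics/d5.png',np.vstack([f(t,(330,160,530,260),3),f(s,(190,290,320,390),3.0)[:,:].copy() if 0 else f(s,(170,290,370,390),3)]))
E
```

```text
10.1 [ 0.60603308 -0.26798334  0.12323851] tip [ 0.60548976 -0.27207876  0.1046931 ] [-0.029 -0.216 -0.976] -9.195242101500959e-05 [-0.42  0.23  1.76 -0.24  1.1  -1.58]
[.606,-.273,.105] [-0.8 -0.8 -0.1]
```

View pics/d5.png

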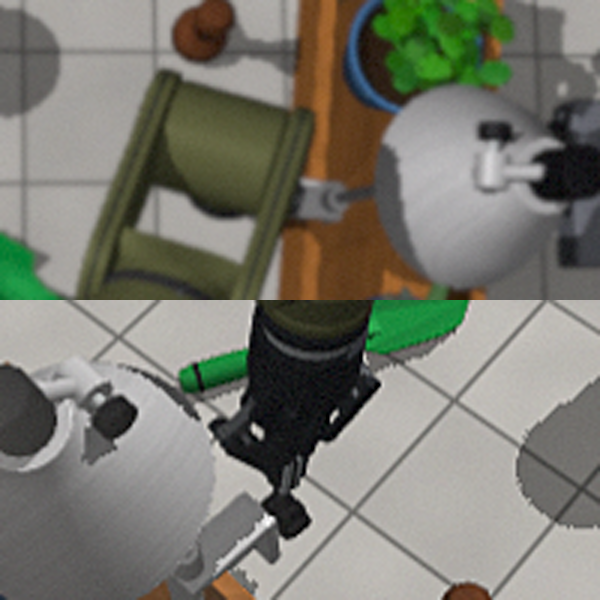

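The fingertips are directly above the clamp knob, with clear gaps to the clamp and shade. I'll hold, then retreat.

Request:
servo_tool(steps=[0,0,0,0,0,0,1,0,0,0,0,0,0,1,0,0,0,0,0,0,1,0,0,0,0,0,0,1,0,0,0,0,0,0,1])

```text
clock: 10.7
position: [0.6072, -0.2665, 0.1251]
tool_rot: [0.15, 0.983, -0.11, 0.004]
contact_force: [1.0, 0.7, 0.3]
grip_width: 0.003
grasp_force: 0.0
```

Request:
servo_tool(steps=[0,0,0,0,0,0,1,0,0,0,0,0,0,1,0,0,0,0,0,0,1,0,0,0,0,0,0,1,0,0,0,0,0,0,1])

```text
clock: 11.2
position: [0.607, -0.2667, 0.1249]
tool_rot: [0.15, 0.983, -0.11, 0.003]
contact_force: [0.2, 0.5, -0.8]
grip_width: 0.001
grasp_force: 0.0
```

Request:
servo_tool(steps=[0,0,0,0,0,0,1,0,0,0,0,0,0,1,0,0,0,0,0,0,1,0,0,0,0,0,0,1,0,0,0,0,0,0,1])

```text
clock: 11.7
position: [0.6071, -0.2667, 0.125]
tool_rot: [0.15, 0.983, -0.11, 0.003]
contact_force: [-0.8, -0.7, -0.7]
grip_width: 0.003
grasp_force: 0.0
```

Request:
servo_tool(steps=[0,0,0,0,0,0,1,0,0,0,0,0,0,1,0,0,0,0,0,0,1,0,0,0,0,0,0,1,0,0,0,0,0,0,1])

```text
clock: 12.2
position: [0.607, -0.2667, 0.1249]
tool_rot: [0.15, 0.983, -0.11, 0.003]
contact_force: [0.1, -0.2, 0.9]
grip_width: 0.005
grasp_force: 0.0
```

Request:
servo_tool(steps=[0,0,0,0,0,0,1,0,0,0,0,0,0,1,0,0,0,0,0,0,1,0,0,0,0,0,0,1,0,0,0,0,0,0,1])

```text
clock: 12.7
position: [0.607, -0.2667, 0.1249]
tool_rot: [0.15, 0.983, -0.11, 0.003]
contact_force: [0.2, -1.1, -0.2]
grip_width: 0.004
grasp_force: 0.0
```

Request:
servo_tool(steps=[0,0,0,0,0,0,1,0,0,0,0,0,0,1,0,0,0,0,0,0,1,0,0,0,0,0,0,1,0,0,0,0,0,0,1])

```text
clock: 13.2
position: [0.6071, -0.2667, 0.1249]
tool_rot: [0.15, 0.983, -0.11, 0.003]
contact_force: [-0.2, -0.1, -0.8]
grip_width: -0.0
grasp_force: 0.0
```

Request:
servo_tool(steps=[3,9,-9,0,0,0,1,3,9,-9,0,0,0,1,5,15,-15,0,0,0,1,8,20,-20,0,0,0,1,10,20,-25,0,0,0,1])

```text
clock: 13.7
position: [0.6026, -0.1712, 0.1851]
tool_rot: [0.15, 0.983, -0.109, 0.003]
contact_force: [-0.4, 0.1, 0.4]
grip_width: 0.001
grasp_force: 0.0
```

Request:
servo_tool(steps=[15,20,-25,0,0,0,1,15,25,-20,0,0,0,1,15,30,-10,0,0,0,1,15,30,-5,0,0,0,1,0,0,0,0,0,0,1])

```text
clock: 14.2
position: [0.5777, -0.0404, 0.2192]
tool_rot: [0.147, 0.983, -0.109, 0.004]
contact_force: [0.7, 0.5, 0.6]
grip_width: 0.002
grasp_force: 0.0
```

Request:
servo_tool(steps=[10,20,0,0,0,0,1,10,20,0,0,0,0,1,5,10,0,0,0,0,1,0,0,0,0,0,0,1,0,0,0,0,0,0,1])

```text
clock: 14.7
position: [0.5693, 0.0087, 0.2067]
tool_rot: [0.15, 0.983, -0.11, 0.004]
contact_force: [0.2, -0.0, 0.2]
grip_width: -0.002
grasp_force: 0.0
```

```bash
python3 go.py
python3 - <<'E'
from meas import *
t=cam('top');s=cam('scene')
a=cv2.resize(np.hstack([t['image'],s['image']])[:,:,::-1],(800,300),interpolation=cv2.INTER_AREA);cv2.imwrite('pics/d6.png',a)
E
```

```text
14.7 [0.56929306 0.00868846 0.20671319] tip [0.5688117  0.00456683 0.18817188] [-0.025 -0.217 -0.976] -0.001999024869993971 [ 0.02  0.01  1.86 -0.23  1.31 -1.19]
```

View pics/d6.png

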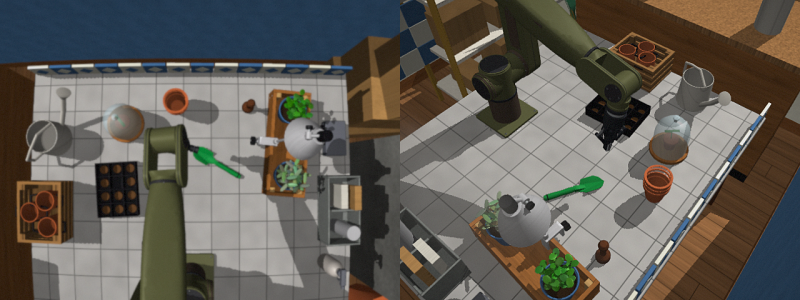

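The arm is well back (its TCP nearly 30 cm from the knob), the trowel lies flat well clear of the knob, and everything else is in place.

```bash
python3 -c "
from station import ctrl
print(ctrl.close_job())"
```

```text
the job is handed in; nothing more can be done
None
```

The job is handed in: I pushed the trowel flat to about 15 cm from the clamp knob, held the fingertips about 2.5 cm above that knob for three seconds, and drew back, with no sign of contact with the lamp, trough or anything else.

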